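Shut the reservoir valve and run the gauge comparator up to the red set hand

TASK

On the gauge comparator, first shut the reservoir valve: with one fingertip push its red lever clockwise, from in line with the pipe until it stands fully crosswise. Then push an arm of the four-armed star handle round clockwise with the fingertip, until the gauge's black pointer comes up to and stands on the red set hand without overshooting it. Only push: do not grip or force the lever or the handle, and leave everything else on the bench where it is.

Things in the scene. Friction and masses are not known exactly. Their poses are not given: they have to be found in the camera images.
- comparator: the gauge comparator, fixed: dark base plate 270 x 565 mm, top 40 mm above the bench. Origin on the bench below the star handle's axis, z up; the plate spans x -120 to 150, y -280 to 285 mm. Valve at y -170, gauge at y 220; amber reservoir (68 mm across, 146 mm above the bench) at x 105, y -240; teal transmitter under test (36 mm across, 188 mm high) at x -75, y 200 mm.
- star_hub (a point): point on the star handle's vertical axis, at the height of the arms' centre line (138 mm above the bench). The hub is 40 mm across and its top is 158 mm above the bench.
- star_arm0 (a point): middle of the pushing part of arm 1 of 4 of the star handle, 85 mm from the axis, on the arm's centre line. The arms stand level and square to each other: 10 mm steel rod with a black grip, 18 mm across, from 66 to 116 mm from the axis. They turn with the handle. Below the grips there is nothing taller than 90 mm above the bench.
- star_arm1 (a point): middle of the pushing part of arm 2 of 4 of the star handle, 85 mm from the axis, on the arm's centre line. The arms stand level and square to each other: 10 mm steel rod with a black grip, 18 mm across, from 66 to 116 mm from the axis. They turn with the handle. Below the grips there is nothing taller than 90 mm above the bench.
- star_arm2 (a point): middle of the pushing part of arm 3 of 4 of the star handle, 85 mm from the axis, on the arm's centre line. The arms stand level and square to each other: 10 mm steel rod with a black grip, 18 mm across, from 66 to 116 mm from the axis. They turn with the handle. Below the grips there is nothing taller than 90 mm above the bench.
- star_arm3 (a point): middle of the pushing part of arm 4 of 4 of the star handle, 85 mm from the axis, on the arm's centre line. The arms stand level and square to each other: 10 mm steel rod with a black grip, 18 mm across, from 66 to 116 mm from the axis. They turn with the handle. Below the grips there is nothing taller than 90 mm above the bench.
- star_handle (a joint): turn of the star handle, rad: 0 at the start (press wound back, on its stop), growing clockwise seen from above, up to 3.0. It turns stiffly (0.30 N m of friction, about 3.5 N at the grip, a little more when turned fast), stays where it is left, and turns the gauge's pointer 1.5 rad per rad.
- valve_axis (a point): point on the vertical axis of the reservoir valve's lever, at the height of the lever's centre (112 mm above the bench)
- valve_tip (a point): outer end of the red lever, 100 mm from its axis, on its centre line. The red sleeve runs from 42 to 100 mm from the axis, 19 mm wide and 13 mm tall; the line under it reaches 89 mm above the bench at most.
- valve_lever (a joint): turn of the valve lever, rad: 0 = in line with the pipe, pointing to the comparator's -y (open); grows clockwise seen from above to 1.571 = crosswise, pointing to the comparator's -x, against its stop (shut). It starts between 0 and 0.25, turns stiffly (0.18 N m of friction) and stays where it is left.
- pointer (a joint): the gauge's black pointer, rad: 0 on the zero mark, growing clockwise seen facing the dial, 4.712 at full scale (one big division is 0.471). Starts at 0 and follows the star handle: 1.5 times its turn.
- set_hand (a joint): the gauge's red set hand (lies under the pointer), rad on the same scale as the pointer; 1.4 to 2.9, differs from run to run and does not move
- dial_centre (a point): centre of the gauge's glass; the gauge is 124 mm across, faces up and 25 deg towards the comparator's +x, and its highest point is about 175 mm above the bench
- pointer_tip (a point): tip of the black pointer, 44 mm from its axis; x points outwards along the pointer, z out of the dial
- set_tip (a point): point on the red hand 44 mm from its axis; x points outwards along the hand, z out of the dial, y to the lower readings (anticlockwise)
- transmitter: spare pressure transmitter standing on the base plate, teal cylinder on a steel foot, 92 mm tall, 36 mm across; origin at the centre of its foot; must stay where it is
- adapter: brass stepped adapter standing on the base plate, 36 mm tall, 30 mm across; origin at the centre of its foot; must stay where it is
- plug_cap: small blue plastic cap standing on the base plate, 18 mm tall, 24 mm across; origin at the centre of its foot; must stay where it is
- spanner: steel spanner, 150 mm long, lying on the base plate; origin under its middle; must stay where it is
- calibrator: black hand-held calibrator with a keypad, 170 x 90 x 36 mm, lying on the bench; origin under its centre; must stay where it is
- spare_gauge: spare black gauge lying face up on the bench, 100 mm across, 32 mm tall, brass stem at its +x side; origin under its centre; must stay where it is

How it is judged:
By the outcome, as a careful person would: the job done as asked, in the order asked, and still so for the second after the job is handed in, with the robot touching nothing.
It also fails if it takes over 58 s, if anything falls off the work surface, if the arm or the gripper's body presses on something with over 40 N, if the wrist force passes 120 N, or if a joint passes its speed limit or range.

ROBOT

A 6-joint arm with a two-finger parallel gripper is mounted at the origin on the work surface. World frame = base frame: x ahead of the robot, y to its left, z up, the work surface at z = 0. Lengths are in m, angles in rad, forces in N, time in s.
With the tool pointing down it reaches from about 0.375 to 0.975 m from the base axis. Payload 3.8 kg.
Tool frame: the origin (TCP) lies at the very end of the fingers, on their centre line; the grasp point (between the pads) lies 19 mm behind it; z points along the fingers, y is the line along which they close (so a half turn about z gives the same grasp; the last joint's range is limited). The gripper opens to 85 mm and grips with 20 to 120 N. Pads are 22 mm wide; open, the fingers measure 114 mm over their backs; the gripper's body (76 mm by 85 mm) begins 54 mm behind the grasp point. The pads swing forward as they close: fully open they stand 13 mm farther back than shut.
Start: joints at [1.2, 0.264, 1.604, -0, 1.274, -0.037], TCP at [0.221, 0.638, 0.231] pointing down, gripper open.
Joint ranges: [-2.63, 2.63], [-0.94, 2.18], [0.31, 2.57], [-1.31, 4.45], [0, 2.66], [-2.55, 2.55]. Speed limits (rad/s): [2.57, 2.57, 3.14, 3.14, 3.14, 3.14].

INTERFACE

Orientations are given as a rotation vector (axis times angle).
In Python, from workcell import * gives the robot as it stands.
- The arm moves only by the shell command python3 -m crank 'ROWS' [OPENING] [FORCE]. ROWS is JSON, a list that holds one entry, the list of rows, each a list of 6 numbers: the shift along the tool's x, y, z in cm, then the turn, a rotation vector about the tool's x, y, z in rad. In form: [[[dx, dy, dz, ax, ay, az], ...]]. A call has 1 to 8 rows; each row shifts and turns the commanded pose from where the row before left it, along the tool's axes as they then stand; what a row does not reach is not made up. A row lasts 1/12 s, in which the tool goes at most 41.7 mm and 7.16 degrees, less where a joint would pass 70% of its speed; a pose out of reach is approached as far as the arm can. A call with a gripper value outside its range is refused whole. OPENING is the finger opening in cm, from 0 to 8.54, set as the call begins (- or left out, the last holds). The fingers move at their own pace and stop on an object; FORCE is the grip in N (left out, the last holds). Time passes only in rows, so rows that do not move let the fingers close. It gives the time, the measured TCP pose, the force, the opening and the grip force at its end, in the units of the state.
- read_state(): the state, without advancing time (a new reading comes with each control period).
- read_camera(name): name is "scene" or "top" or "wrist"; returns the picture (400x640x3 uint8, blue, green, red); there is no depth.
- camera_model(name): a dict with "camera_matrix" (3x3 intrinsics, pixels), "R" (3x3) and "t" (3): a world point X has camera coordinates R X + t. Camera axes: x right, y down, z forward; pixel columns grow to the right and rows downward; lengths in m; the calibration is good to about 2 mm. A picture is of the moment at which its call begins: read the wrist's pose just before it. camera_model takes no time and is no camera call; for the wrist camera it gives the pose at the moment of the call.
- finish_job(): hands the job in; it is judged then, once.
The state is a dict: "time": time; "q": joint angles; "joint_vel": joint speeds; "joint_torque": joint torques, N m; "tool_pos": TCP position; "tcp_rot": TCP orientation; "wrist_force": force on the tool from outside, world axes, zero at the start; "torque": the same for the moment, N m; "width": opening from 0.0 (shut) to 1.0 (fully open); "grip_force": force on a finger pad.
Only numpy, scipy, OpenCV 4.12 (cv2) and the standard library are available. Lean on these libraries where they do the work, as an engineer would, in place of code of your own. Each camera call takes 0.05 s, during which the arm holds its last target. There are 200 camera calls.

## Working session

There is one attempt and no reset: what is moved stays moved. The work goes in short steps, Python scripts to look and compute and a shell command to move; the robot and the scene stay as the last step left them, time stands still between calls to the robot, and variables do not carry over. Pictures are saved under pics/ and viewed, at most 10 in all, crops included, and the job is handed in when it is done.

```bash
mkdir -p pics; python3 - <<'E'
from workcell import *
import cv2
s=read_state();print(s)
for n in("scene","top"):
    cv2.imwrite(f"pics/{n}0.png",read_camera(n));m=camera_model(n);print(n,m)
E
```

```text
{'time': 0.0, 'q': array([ 1.20006931e+00,  2.64766046e-01,  1.60540056e+00,  7.41980185e-06,
        1.27370321e+00, -3.68961081e-02]), 'joint_vel': array([ 0.00147987, -0.00117232, -0.00071767,  0.00010206, -0.0004782 ,
       -0.00035996]), 'joint_torque': array([ 4.47695429e-04, -5.15125501e+01, -3.67317367e+01, -3.32415209e-05,
        1.29779390e-02,  3.18050081e-05]), 'tool_pos': array([0.22090028, 0.63704132, 0.22993901]), 'tcp_rot': array([-0.52187414, -3.09746673,  0.00350014]), 'wrist_force': array([-0.76723854, -0.16225669, -1.3453317 ]), 'torque': array([0.00027091, 0.00962501, 0.00231537]), 'grip_force': 0.0, 'width': 1.001123341382366}
scene {'camera_matrix': array([[428.67604339,   0.        , 315.13072182],
       [  0.        , 428.67604339, 201.0351411 ],
       [  0.        ,   0.        ,   1.        ]]), 'R': array([[-0.0993986 ,  0.9949419 , -0.01450966],
       [ 0.6664414 ,  0.05573776, -0.74347102],
       [-0.73890174, -0.08356982, -0.66861073]]), 't': array([ 0.03158653, -0.30920071,  1.6353434 ])}
top {'camera_matrix': array([[379.05460601,   0.        , 319.85636372],
       [  0.        , 379.05460601, 202.38962183],
       [  0.        ,   0.        ,   1.        ]]), 'R': array([[ 0.02562014, -0.99963064, -0.00906577],
       [-0.9849395 , -0.02369036, -0.17126866],
       [ 0.17099063,  0.01331716, -0.98518265]]), 't': array([0.01451688, 0.59162992, 1.28551309])}
```

View pics/scene0.png

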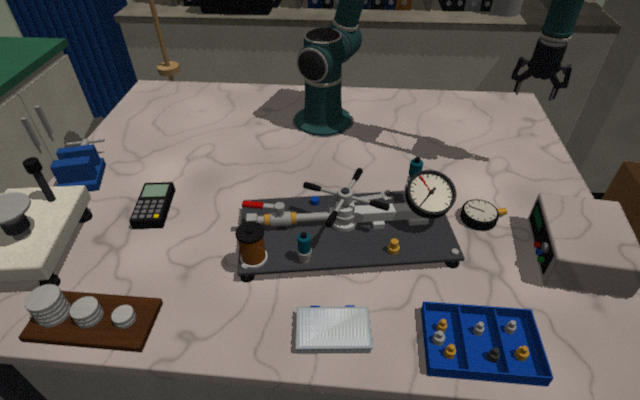

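View pics/top0.png

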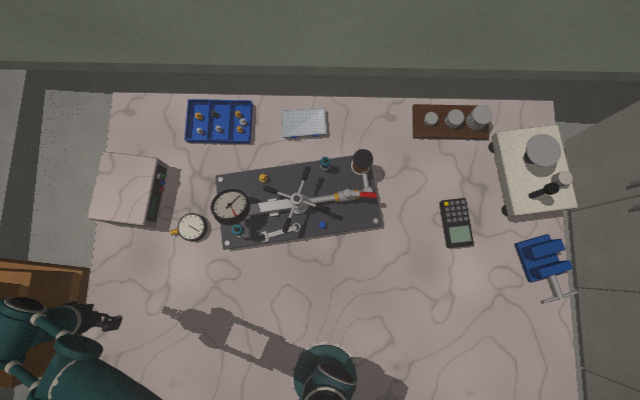

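The scene view shows the hub at about (345,195) and the lever's red tip at about (245,204). In the top view the hub is at (297,201), the red tip at (377,194) and the gauge at (230,206). I'll zoom in for exact pixels.

```bash
cat > h.py <<'E'
from workcell import *
import numpy as np, cv2
from scipy.spatial.transform import Rotation as Ro
def ray(m,p,z):
    d=m["R"].T@np.linalg.inv(m["camera_matrix"])@[p[0],p[1],1.];c=-m["R"].T@m["t"]
    return c+d*(z-c[2])/d[2]
def proj(m,X):
    x=m["camera_matrix"]@(m["R"]@np.asarray(X)+m["t"]);return x[:2]/x[2]
def redmask(im):
    h=cv2.cvtColor(im,cv2.COLOR_BGR2HSV);return (((h[...,0]<6)|(h[...,0]>174))&(h[...,1]>170)&(h[...,2]>70)).astype(np.uint8)
E
python3 - <<'E'
from h import *
t=cv2.imread("pics/top0.png");s=cv2.imread("pics/scene0.png")
a=cv2.resize(t[145:255,205:395],(800,463),interpolation=cv2.INTER_CUBIC)
cv2.imwrite("pics/z1.png",a)
for n,i in(("top",t),("scene",s)):
    k,l,st,c=cv2.connectedComponentsWithStats(redmask(i))
    for j in range(1,k):
        if st[j,4]>8:print(n,st[j],c[j],ray(camera_model(n),c[j],.112).round(3))
g=cv2.cvtColor(t,cv2.COLOR_BGR2GRAY)
m=((g<85)).astype(np.uint8);m[:145]=0;m[255:]=0;m[:,:205]=0;m[:,395:]=0
m=cv2.morphologyEx(m,cv2.MORPH_CLOSE,np.ones((9,9)));cs,_=cv2.findContours(m,0,2);c=max(cs,key=cv2.contourArea)
b=cv2.boxPoints(cv2.minAreaRect(c));M=camera_model("top")
for p in b:print(p,ray(M,p,.04).round(3))
E
```

```text
top [361 192  15   6  73] [367.98630137 194.46575342] [ 0.612 -0.133  0.112]
scene [420 177   5   6  11] [422.09090909 179.27272727] [0.472 0.314 0.112]
scene [242 201  21   7 119] [252.36134454 203.91596639] [ 0.611 -0.134  0.112]
[194.88339 178.63629] [0.669 0.482 0.04 ]
[379.25156 145.54459] [ 0.809 -0.182  0.04 ]
[393.51907 225.03503] [ 0.519 -0.231  0.04 ]
[209.15091 258.12674] [0.387 0.409 0.04 ]
```

View pics/z1.png

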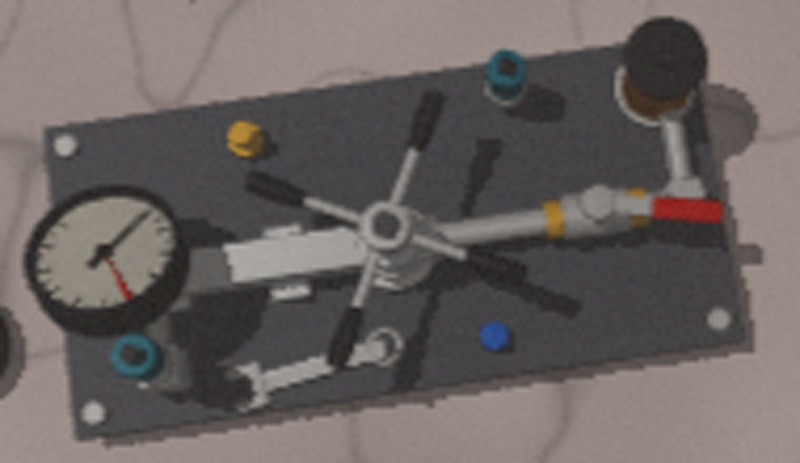

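Zoomed top view: hub top at (386,225), grips at (428,120), (275,187), (345,338) and (497,265). The lever knob is at (600,203) and its red end at (722,210). Plate corners are at (45,128), (77,438) and (750,348).

```bash
python3 - <<'E'
from h import *
M=camera_model("top")
f=lambda u,v,z:ray(M,(205+u/4.21-.38,145+v/4.21-.38),z)
A,B,C=f(45,128,.04),f(77,438,.04),f(750,348,.04)
print(A.round(3),B.round(3),C.round(3),np.linalg.norm(A-B),np.linalg.norm(B-C))
y=B-C;yaw=np.arctan2(-y[0],y[1]);print("yaw",yaw)
hub=f(386,225,.158);print("hub",hub.round(3))
c,s=np.cos(yaw),np.sin(yaw);R=np.array([[c,-s],[s,c]])
for P,q in((A,(-.12*-1+.03,.285)),(B,(-.12,.285)),(C,(-.12,-.28))):print("origin from corner",P[:2]-R@q)
print("valve",hub[:2]+R@[0,-.17],"knob",f(600,203,.125).round(3),"tip",f(722,210,.112).round(3))
for n,u in(("N",(428,120)),("W",(275,187)),("S",(345,338)),("E",(497,265))):
    p=f(*u,.138);d=p-hub;print(n,p.round(3),np.linalg.norm(d[:2]).round(3),np.degrees(np.arctan2(d[1],d[0])).round(1))
S=camera_model("scene");r=cv2.imread("pics/scene0.png")
print(proj(S,hub))
print(Ro.from_rotvec(read_state()["tcp_rot"]).as_matrix().round(3))
E
```

```text
[0.684 0.409 0.04 ] [0.421 0.363 0.04 ] [ 0.51  -0.194  0.04 ] 0.2671272006398891 0.5641437206950521
yaw 0.15776939618495667
hub [0.585 0.105 0.158]
origin from corner [0.58083012 0.10426723]
origin from corner [0.58431676 0.10082188]
origin from corner [0.58418222 0.10166752]
valve [ 0.61166082 -0.06328274] knob [ 0.613 -0.062  0.125] tip [ 0.612 -0.161  0.112]
N [0.674 0.076 0.138] 0.094 -17.9
W [0.617 0.195 0.138] 0.096 70.4
S [0.499 0.135 0.138] 0.091 160.7
E [0.559 0.018 0.138] 0.09 -106.8
[344.75048851 188.82815184]
[[-0.945  0.328 -0.001]
 [ 0.328  0.945 -0.002]
 [ 0.    -0.002 -1.   ]]
```

```bash
python3 -m crank '[[[0,0,-1.5,0,0,-0.111],[0,0,-1.5,0,0,-0.111],[0,0,-1.5,0,0,-0.112],[-2.3,-3.1,-0.5,0,0,0],[-2.3,-3.1,-0.5,0,0,0],[-2.3,-3.1,-0.5,0,0,0],[-2.3,-3.1,-0.5,0,0,0],[-2.3,-3.1,-0.5,0,0,0]]]' 0 20
python3 -m crank '[[[-2.3,-3.1,-0.5,0,0,0],[-2.3,-3.1,-0.5,0,0,0],[-2.3,-3.1,-0.5,0,0,0],[-2.3,-3.1,-0.5,0,0,0],[-2.3,-3.1,-0.5,0,0,0],[0,0,0,0,0,0],[0,0,0,0,0,0]]]'
python3 - <<'E'
from h import *
s=read_state();print(s["tool_pos"],Ro.from_rotvec(s["tcp_rot"]).as_matrix().round(3))
cv2.imwrite("pics/w1.png",read_camera("wrist"));m=camera_model("wrist");print(-m["R"].T@m["t"],m["R"].round(3));np.savez("w1",R=m["R"],t=m["t"],K=m["camera_matrix"])
print(proj(m,(.55,.32,.15)))
E
```

```text
time: 0.77
tool_pos: [0.3366, 0.4811, 0.3009]
tcp_rot: [0.001, -3.141, 0.001]
wrist_force: [0.5, -0.5, -0.7]
width: 0.001
grip_force: 0.0
time: 1.35
tool_pos: [0.4523, 0.3261, 0.3262]
tcp_rot: [-0.006, -3.141, -0.0]
wrist_force: [-0.7, 0.1, -1.0]
width: 0.004
grip_force: 0.0
[0.45230188 0.32608611 0.32624509] [[-1.     0.004 -0.   ]
 [ 0.004  1.     0.   ]
 [ 0.     0.    -1.   ]]
[0.37444488 0.32617983 0.46943433] [[ 0.002  1.     0.   ]
 [ 0.955 -0.002  0.297]
 [ 0.297 -0.    -0.955]]
[314.13755935 253.66366472]
```

View pics/w1.png

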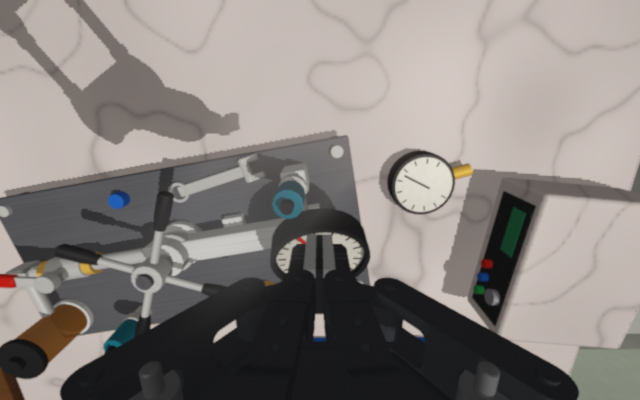

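The wrist view shows the dial at about (320,255), half hidden behind the fingers. I'll move ahead in x so the gauge is clear of them.

```bash
python3 -m crank '[[[-3.7,-0.6,0,0,0,0],[-3.7,-0.6,0,0,0,0],[-3.7,-0.6,0,0,0,0],[-3.7,-0.6,0,0,0,0],[0,0,0,0,0,0],[0,0,0,0,0,0],[0,0,0,0,0,0]]]'
python3 - <<'E'
from h import *
im=read_camera("wrist");m=camera_model("wrist");cv2.imwrite("pics/w2.png",im);np.savez("w2",R=m["R"],t=m["t"],K=m["camera_matrix"])
p=proj(m,(.55,.32,.15));print(p,proj(m,(.5845,.103,.158)),m["camera_matrix"][0,0])
x0,y0=max(0,int(p[0])-70),max(0,int(p[1])-70)
print(x0,y0);cv2.imwrite("pics/w2c.png",cv2.resize(im[y0:y0+140,x0:x0+140],(588,588),interpolation=cv2.INTER_CUBIC))
E
```

```text
time: 1.98
tool_pos: [0.5979, 0.3052, 0.3251]
tcp_rot: [0.003, -3.139, 0.0]
wrist_force: [0.4, -0.3, 0.1]
width: -0.004
grip_force: 0.0
[333.85941408 132.32387125] [133.72357418 164.95684295] 291.2696390486765
263 62
```

View pics/w2c.png

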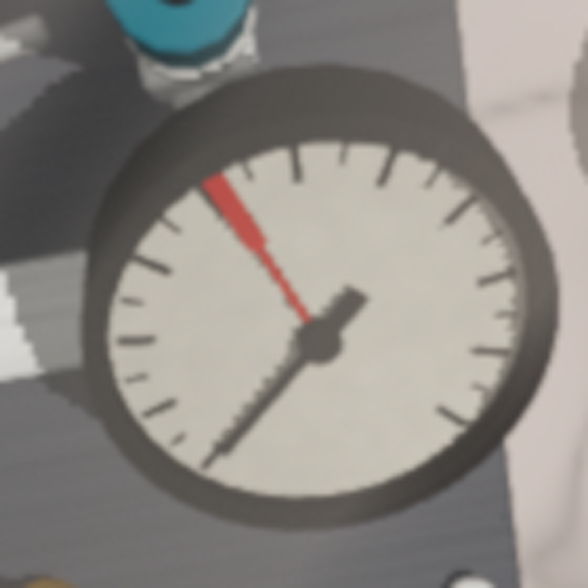

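The close view shows a clear dial. Crop pixels: axis (320,340), pointer tip (205,467) on zero, red hand's tip (212,182), near the fourth mark; marks 1, 2, 3 and 5 at (158,409), (135,340), (150,263) and (297,163).

```bash
cat >> h.py <<'E'
yaw=.158;xp=np.array([np.cos(yaw),np.sin(yaw),0]);yp=np.array([-np.sin(yaw),np.cos(yaw),0])
n=np.array([0,0,1])*np.cos(np.radians(25))+xp*np.sin(np.radians(25));w=np.cross(n,yp)
def dial(m,px,c=(.55,.32,.15)):
    px=np.asarray(px,float);C=-m["R"].T@m["t"];d=(m["R"].T@np.linalg.inv(m["camera_matrix"])@np.c_[px,np.ones(len(px))].T).T
    return np.array([C+k*((np.array(c)-C)@n)/(k@n) for k in d])
def dang(P,c): # clockwise angle facing the dial
    v=P-c;return -np.arctan2(v@w,v@yp)
E
python3 - <<'E'
from h import *
z=np.load("w2.npz");m=dict(R=z["R"],t=z["t"],camera_matrix=z["K"])
px=np.array([(320,340),(205,467),(158,409),(135,340),(150,263),(297,163),(212,182),(385,165),(465,210),(495,278),(490,350),(450,415)])/4.2+[263,62]
P=dial(m,px);a=dang(P[1:],P[0])
print(((a-a[0])%(2*np.pi)).round(3),np.linalg.norm(P[1:]-P[0],axis=1).round(4))
im=cv2.imread("pics/w2.png");r=redmask(im)
h=cv2.cvtColor(im,cv2.COLOR_BGR2HSV);r=(((h[...,0]<8)|(h[...,0]>172))&(h[...,1]>90)).astype(np.uint8);r[:, :290]=0;r[:,345:]=0;r[:90]=0;r[150:]=0
yy,xx=np.nonzero(r);Q=dial(m,np.c_[xx,yy]+.0);aa=(dang(Q,P[0])-a[0])%(2*np.pi);rr=np.linalg.norm(Q-P[0],axis=1);k=rr>.02
print(len(xx),np.median(aa[k]),aa[k].mean(),rr.max(),P[0])
E
```

```text
[0.    0.487 0.961 1.423 2.333 1.933 2.762 3.254 3.702 4.169 4.662] [0.0512 0.048  0.0487 0.0499 0.0496 0.0529 0.0497 0.0494 0.0474 0.0464
 0.0458]
151 1.938978998234206 1.9398681309577057 0.05489367487714652 [0.56211799 0.3264169  0.14394886]
```

Set hand ≈ 1.94 rad, so the handle needs ≈ 1.29 rad. Next, the lever.

```bash
python3 -m crank '[[[-0.4,-3.7,0.8,0,0,0],[-0.4,-3.7,0.8,0,0,0],[-0.4,-3.7,0.8,0,0,0],[-0.4,-3.7,0.8,0,0,0],[-0.4,-3.7,0.8,0,0,0],[-0.4,-3.7,0.8,0,0,0],[-0.4,-3.7,0.8,0,0,0],[-0.4,-3.7,0.8,0,0,0]]]' >/dev/null
python3 -m crank '[[[-0.4,-3.7,0.8,0,0,0],[-0.4,-3.7,0.8,0,0,0],[-0.4,-3.7,0.8,0,0,0],[-0.3,-3.7,1,0,0,0],[0,0,0,0,0,0],[0,0,0,0,0,0]]]'
python3 - <<'E'
from h import *
im=read_camera("wrist");m=camera_model("wrist");cv2.imwrite("pics/w3.png",im)
for j in [0]:
    k,l,st,c=cv2.connectedComponentsWithStats(redmask(im))
    i=1+np.argmax(st[1:,4]);ys,xs=np.nonzero(l==i);(cx,cy),sz,an=cv2.minAreaRect(np.c_[xs,ys].astype(np.float32))
    for p in cv2.boxPoints(((cx,cy),sz,an)):print(ray(m,p,.1185).round(4))
print(proj(m,(.612,-.064,.125)),proj(m,(.645,-.139,.1)))
E
```

```text
time: 3.2
tool_pos: [0.6451, -0.1404, 0.2279]
tcp_rot: [-0.003, -3.14, -0.001]
wrist_force: [0.2, -0.1, 0.2]
width: 0.001
grip_force: 0.0Traceback (most recent call last):
  File "<stdin>", line 5, in <module>
    return _wrapfunc(a, 'argmax', axis=axis, out=out, **kwds)
    return bound(*args, **kwds)
ValueError: attempt to get argmax of an empty sequence
```

View pics/w3.png

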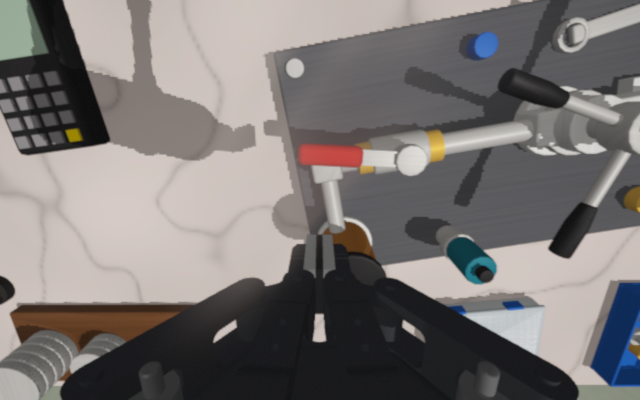

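The wrist view shows the red sleeve from (300,155) to (362,155), the lever's knob at (410,160), and the shut fingertips at about (319,240), on the free side of the lever.

```bash
python3 - <<'E'
from h import *
m=camera_model("wrist")
for p,z in(((300,155),.1185),((362,156),.1185),((411,160),.125),((475,270),.132),((445,236),.045)):print(p,ray(m,p,z).round(4))
im=cv2.imread("pics/w3.png");print(im[155,330])
E
python3 -m crank '[[[0,0,2.5,0,0,0],[0,0,2.5,0,0,0],[0,0,2.5,0,0,0],[0,0,2.5,0,0,0],[0,0,2.6,0,0,0],[0,0,0,0,0,0],[0,0,0,0,0,0]]]'
```

```text
(300, 155) [ 0.6116 -0.1568  0.1185]
(362, 156) [ 0.6125 -0.1025  0.1185]
(411, 160) [ 0.6149 -0.0613  0.125 ]
(475, 270) [0.718  0.0064 0.132 ]
(445, 236) [0.7244 0.0151 0.045 ]
[ 69  74 196]
time: 3.83
tool_pos: [0.645, -0.1376, 0.1014]
tcp_rot: [0.004, -3.138, -0.002]
wrist_force: [-0.1, -0.6, 0.5]
width: -0.0
grip_force: 0.0
```

```bash
python3 -m crank '[[[0.8,0,0,0,0,0],[0.8,0,0,0,0,0],[0.8,0,0,0,0,0],[0.9,0,0,0,0,0],[0.8,0.1,0,0,0,0],[0.8,0.1,0,0,0,0],[0.8,0.1,0,0,0,0]]]'
python3 -m crank '[[[0.8,0.4,0,0,0,0],[0.8,0.4,0,0,0,0],[0.8,0.5,0,0,0,0],[0.7,0.8,0,0,0,0],[0.7,0.8,0,0,0,0],[0,0,0,0,0,0],[0,0,0,0,0,0]]]'
python3 - <<'E'
from h import *
m=camera_model("wrist");im=read_camera("wrist");h=cv2.cvtColor(im,cv2.COLOR_BGR2HSV)
r=(((h[...,0]<6)|(h[...,0]>174))&(h[...,1]>140)&(h[...,2]>80)).astype(np.uint8)
k,l,st,c=cv2.connectedComponentsWithStats(r)
for j in range(1,k):
    if st[j,4]>40:
        P=ray(m,c[j],.1185);d=P[:2]-[.6135,-.061];print(st[j],P.round(3),np.degrees(np.arctan2(d[1],d[0])),np.linalg.norm(d))
E
```

```text
time: 4.42
tool_pos: [0.5893, -0.1376, 0.1033]
tcp_rot: [0.0, 3.139, -0.001]
wrist_force: [4.8, -0.6, 0.9]
width: 0.002
grip_force: 2.0
time: 5.0
tool_pos: [0.5489, -0.1069, 0.1013]
tcp_rot: [0.002, -3.137, -0.002]
wrist_force: [-0.6, 0.3, -0.2]
width: 0.002
grip_force: 0.0
[ 340  206   55   81 2855] [ 0.537 -0.085  0.118] -162.40656849452145 0.08054125142844627
```

```bash
python3 -m crank '[[[0.1,0.4,0,0,0,0],[0.1,0.4,0,0,0,0],[0,0.3,0,0,0,0],[0,0,0,0,0,0],[0,0,0,0,0,0]]]'
python3 -m crank '[[[0,0.3,0,0,0,0],[0,0,0,0,0,0],[0,0,0,0,0,0]]]'
cat > lev.py <<'E'
from h import *
m=camera_model("wrist");im=read_camera("wrist");h=cv2.cvtColor(im,cv2.COLOR_BGR2HSV)
r=(((h[...,0]<6)|(h[...,0]>174))&(h[...,1]>140)&(h[...,2]>80)).astype(np.uint8)
k,l,st,c=cv2.connectedComponentsWithStats(r);j=1+np.argmax(st[1:,4])
ys,xs=np.nonzero(l==j);P=np.array([ray(m,p,.1185)[:2] for p in np.c_[xs,ys]]);q=P.mean(0)
v=np.linalg.svd(P-q)[2][0];v*=-np.sign(v[0])
d=q-[.6135,-.061];print(q,np.degrees(np.arctan2(d[1],d[0])),"axis",np.degrees(np.arctan2(v[1],v[0])))
E
python3 lev.py
```

```text
time: 5.47
tool_pos: [0.5492, -0.0967, 0.102]
tcp_rot: [0.0, -3.141, -0.001]
wrist_force: [-0.7, -0.2, 0.4]
width: -0.001
grip_force: 0.3
time: 5.72
tool_pos: [0.5493, -0.0953, 0.1023]
tcp_rot: [0.001, -3.142, 0.004]
wrist_force: [-1.4, -6.4, -1.3]
width: -0.003
grip_force: 3.0
[ 0.53573094 -0.07483175] -169.91502060936637 axis -168.53066362281902
```

```bash
python3 -m crank '[[[0,0.2,0,0,0,0],[0,0,0,0,0,0],[0,0,0,0,0,0]]]'
python3 lev.py
```

```text
time: 6.02
tool_pos: [0.5493, -0.095, 0.1023]
tcp_rot: [-0.002, 3.142, -0.008]
wrist_force: [-1.8, -12.4, -1.8]
width: -0.002
grip_force: 5.6
[ 0.53564137 -0.07470465] -170.01707997419462 axis -168.24434879675928
```

Lever firmly on its stop: the force rises and the tool no longer moves. Next I back off and go to the star's -y arm.

```bash
python3 -m crank '[[[0,-0.8,0,0,0,0],[0,-1.2,0,0,0,0],[0,-0.5,-3,0,0,0],[0,0,-3.5,0,0,0],[0,0,-3.5,0,0,0],[-1.1,3,0,0,0,0],[-1.1,3,0,0,0,0],[-1.1,3,0,0,0,0]]]'
python3 -m crank '[[[-1.2,3.2,0,0,0,0],[0,0,0,0,0,0],[0,0,0,0,0,0],[0,0,0,0,0,0]]]'
python3 lev.py
python3 - <<'E'
from h import *
im=read_camera("wrist");m=camera_model("wrist");cv2.imwrite("pics/w4.png",im);print(proj(m,(.5845,.103,.158)),proj(m,(.5567,.0174,.138)), proj(m,(.562,.326,.144)))
E
```

```text
time: 6.73
tool_pos: [0.5837, -0.0268, 0.2042]
tcp_rot: [0.003, 3.138, 0.001]
wrist_force: [0.3, 0.5, -0.7]
width: -0.002
grip_force: 0.0
time: 7.07
tool_pos: [0.5943, 0.0048, 0.2022]
tcp_rot: [0.002, -3.141, -0.0]
wrist_force: [-0.0, 0.7, 0.0]
width: -0.001
grip_force: 0.0
[ 0.54316806 -0.07202224] -171.0931966880872 axis -169.9499079826924
[465.51731535 206.77647602] [339.21294651 161.16698021] [776.37753777 169.84449832]
```

View pics/w4.png

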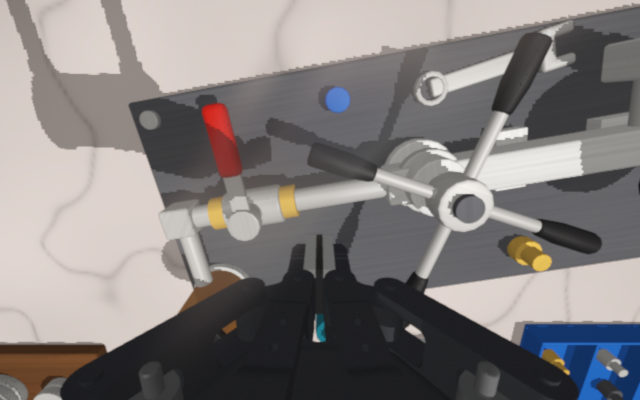

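The lever stands crosswise to the pipe, red from (213,105) to (232,175). The hub is at (467,207) and the target grip at (342,160), matching the prediction. Descend and push in moderate steps.

```bash
python3 -m crank '[[[0,0,2.5,0,0,0],[0,0,2.8,0,0,0],[0,0,2.8,0,0,0],[0,0,0,0,0,0],[0.8,0.2,0,0,0,0],[0.7,0.2,0,0,0,0],[0.7,0.1,0,0,0,0]]]'
python3 -m crank '[[[0.7,0.1,0,0,0,0],[0.7,0.1,0,0,0,0],[0.7,0.3,0,0,0,0],[0.7,0.4,0,0,0,0],[0.7,0.4,0,0,0,0],[0.7,0.4,0,0,0,0],[0.6,0.6,0,0,0,0],[0.6,0.6,0,0,0,0]]]'
python3 -m crank '[[[0.5,0.6,0,0,0,0],[0.1,0.2,0,0,0,0],[0,0,0,0,0,0],[0,0,0,0,0,0]]]'
python3 - <<'E'
from h import *
im=read_camera("wrist");m=camera_model("wrist");cv2.imwrite("pics/w5.png",im);print(proj(m,(.562,.326,.144)),proj(m,(.5845,.103,.158)))
s=read_camera("scene");cv2.imwrite("pics/s5.png",s);p=proj(camera_model("scene"),(.562,.326,.144));print(p)
x,y=int(p[0])-40,int(p[1])-30;a=cv2.resize(s[y:y+60,x:x+80],(800,600),interpolation=cv2.INTER_CUBIC);print(x,y);cv2.imwrite("pics/s5c.png",a)
E
```

```text
time: 7.75
tool_pos: [0.5738, 0.0096, 0.1236]
tcp_rot: [0.001, 3.136, -0.0]
wrist_force: [4.7, -0.5, -3.1]
width: 0.004
grip_force: 2.1
time: 8.42
tool_pos: [0.5206, 0.0386, 0.1241]
tcp_rot: [-0.0, 3.134, -0.001]
wrist_force: [6.0, -1.3, -0.3]
width: 0.001
grip_force: 2.4
time: 8.75
tool_pos: [0.5124, 0.0467, 0.1223]
tcp_rot: [-0.001, 3.14, -0.0]
wrist_force: [1.1, -1.4, 1.2]
width: 0.0
grip_force: 0.9
[850.95435409 355.56624141] [432.86761505 413.54850906]
[431.62220117 191.82877395]
391 161
```

View pics/s5c.png

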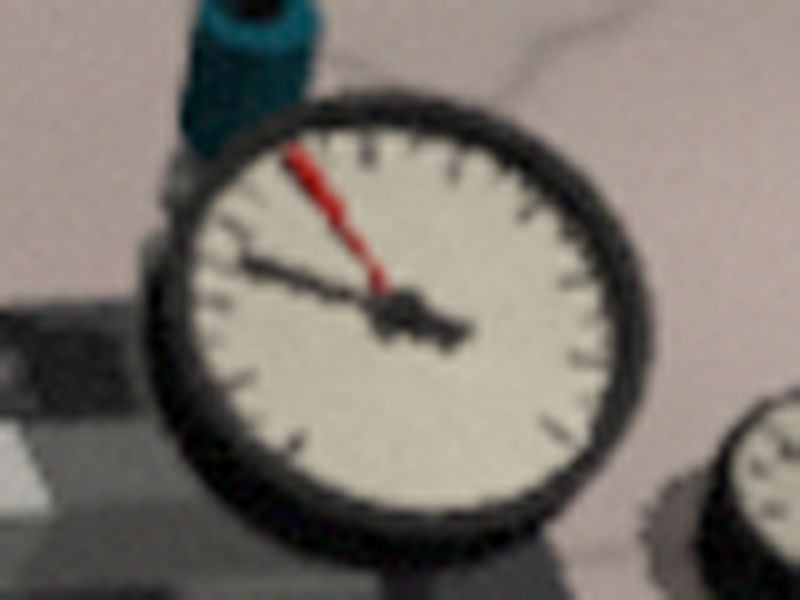

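The scene crop shows the pointer tip at (240,258), the axis at (402,312) and the red tip at (290,150). The pointer is short of the red hand.

```bash
cat > dl.py <<'E'
from h import *
import sys
# red from known colour; pointer from dark pixels in ring 0.02..0.04 m from axis
m=camera_model("scene");im=read_camera("scene")
n_=np.array([431.2,192.2]);c=dial(m,[n_])[0]
ys,xs=np.mgrid[150:235,385:480];px=np.c_[xs.ravel(),ys.ravel()];P=dial(m,px,c);a=dang(P,c);r=np.linalg.norm(P-c,axis=1)
px2=im[px[:,1],px[:,0]].astype(float);g=px2.max(1)
k=(r>.018)&(r<.036)
red=k&(px2[:,2]-px2[:,1]>50);dk=k&(px2[:,2]<95)&~red
def mean(s,wt): return np.angle((wt[s]*np.exp(1j*a[s])).sum())
A,B=mean(dk,140-g),mean(red,px2[:,2]-px2[:,1])
print("n",dk.sum(),red.sum(),"ptr",A,"red",B,"gap",(B-A)%(2*np.pi),"spread",np.std(a[dk]))
cv2.imwrite("pics/dl.png",im)
E
python3 dl.py; python3 - <<'E'
from h import *
m=camera_model("scene");px=np.array([(402,312),(240,258),(290,150),(293,447),(237,378),(215,302)])/10+[391,161]-.45
P=dial(m,px);print(dang(P[1:],P[0])-dang(P[3:4],P[0]))
E
```

```text
n 11 9 ptr -2.721229221777601 red -1.9952709399944573 gap 0.7259582817831436 spread 0.04648726448862373
[-5.0537828  -4.32634641  0.          0.47131736 -5.35800373]
```

```bash
python3 -m crank '[[[0.4,0.5,0,0,0,0],[0.4,0.6,0,0,0,0],[0.4,0.6,0,0,0,0],[0.2,0.5,0,0,0,0],[0,0,0,0,0,0],[0,0,0,0,0,0]]]'
python3 dl.py
```

```text
time: 9.4
tool_pos: [0.4975, 0.0691, 0.1208]
tcp_rot: [0.001, -3.14, -0.001]
wrist_force: [0.6, -1.4, 0.6]
width: -0.0
grip_force: 0.4
n 11 10 ptr -2.344725468807443 red -2.0026474778524124 gap 0.34207799095503066 spread 0.04883983538799981
```

```bash
python3 -m crank '[[[0.1,0.5,0,0,0,0],[0.1,0.5,0,0,0,0],[0,0.4,0,0,0,0],[0,0,0,0,0,0],[0,0,0,0,0,0]]]'
python3 dl.py
```

```text
time: 9.87
tool_pos: [0.4956, 0.0834, 0.1208]
tcp_rot: [0.001, -3.14, -0.001]
wrist_force: [-0.7, -1.3, 0.2]
width: 0.004
grip_force: 0.6
n 14 3 ptr -2.1448288320357385 red -1.9910800764868757 gap 0.1537487555488628 spread 0.06555899240751158
```

```bash
python3 -m crank '[[[0,0.3,0,0,0,0],[0,0.2,0,0,0,0],[0,0,0,0,0,0],[0,0,0,0,0,0]]]'
python3 dl.py; python3 - <<'E'
from h import *
im=cv2.imread("pics/dl.png");cv2.imwrite("pics/dlc.png",cv2.resize(im[161:221,391:471],(800,600),interpolation=cv2.INTER_CUBIC))
E
```

```text
time: 10.25
tool_pos: [0.4959, 0.0879, 0.121]
tcp_rot: [0.001, -3.141, -0.0]
wrist_force: [-2.0, -2.6, -1.4]
width: -0.003
grip_force: 1.3
n 10 1 ptr -2.0694238719689713 red -1.9616384400116775 gap 0.10778543195729373 spread 0.058893272134971066
```

View pics/dlc.png

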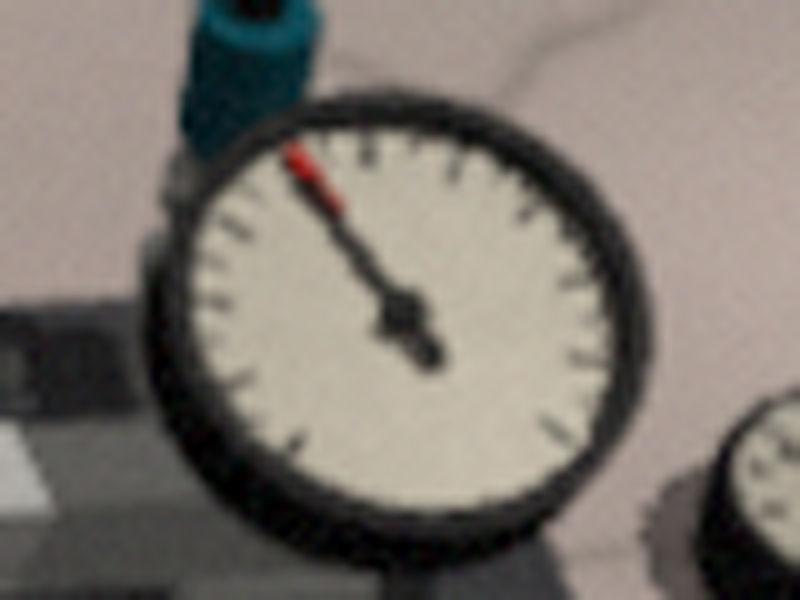

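The pointer now partly covers the red hand, with a small gap left. I'll back off and measure it from near with the wrist camera.

```bash
python3 -m crank '[[[0,-0.6,0,0,0,0],[0,-0.9,0,0,0,0],[0,0,-4,0,0,0],[0,0,-4,0,0,0],[0,0,-4,0,0,0],[-1.5,3.3,-1.2,0,0,0],[-1.5,3.3,-1.2,0,0,0],[-1.5,3.3,-1.2,0,0,0]]]' >/dev/null
python3 -m crank '[[[-1.5,3.3,-1.2,0,0,0],[-1.5,3.3,-1.2,0,0,0],[-1.5,3.3,-1.2,0,0,0],[-1.5,3.3,-1.2,0,0,0],[0,0,0,0,0,0],[0,0,0,0,0,0],[0,0,0,0,0,0]]]'
cat > wr.py <<'E'
from h import *
im=read_camera("wrist");m=camera_model("wrist");c=np.array([.56211799,.3264169,.14394886])
p=proj(m,c);x0,y0=int(p[0])-45,int(p[1])-45;print(x0,y0,p)
cv2.imwrite("pics/wr.png",cv2.resize(im[y0:y0+90,x0:x0+90],(585,585),interpolation=cv2.INTER_CUBIC))
E
python3 wr.py
```

```text
time: 11.55
tool_pos: [0.6014, 0.3033, 0.3249]
tcp_rot: [0.001, -3.141, 0.0]
wrist_force: [-0.4, 0.2, -0.3]
width: -0.002
grip_force: 0.0
296 94 [341.57664018 139.7911124 ]
```

View pics/wr.png

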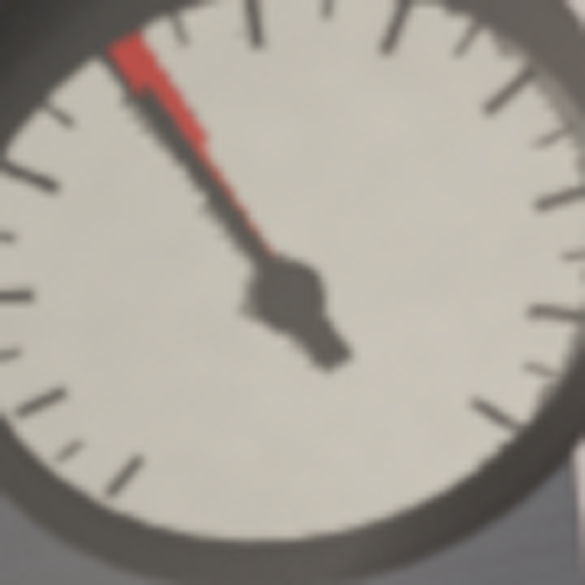

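The near view shows the pointer (crop: tip about (140,95), axis (288,297)) lying just anticlockwise of the red hand, whose tip is at (128,50). I'll compare line-fit directions, which avoids parallax.

```bash
cat > wr2.py <<'E'
from h import *
c0=np.array([.56211799,.3264169,.14394886])
def fit(m,im,kind,guess):
    p=proj(m,c0);x0,y0=int(p[0])-50,int(p[1])-50
    big=cv2.resize(im[y0:y0+100,x0:x0+100],None,fx=4,fy=4,interpolation=cv2.INTER_LINEAR).astype(float)
    ys,xs=np.mgrid[0:400,0:400];px=np.c_[(xs.ravel()+.5)/4-.5+x0,(ys.ravel()+.5)/4-.5+y0]
    P=dial(m,px,c0);v=P-c0;X,Y=v@yp,v@w;r=np.hypot(X,Y);a=-np.arctan2(Y,X)
    b=big.reshape(-1,3);rd=b[:,2]-b[:,1]
    da=(a-guess+np.pi)%(2*np.pi)-np.pi
    if kind=="red": k=(rd>50)&(r>.010)&(r<.052)&(abs(da)<.35)
    else: k=(b.max(1)<125)&(rd<35)&(r>.010)&(r<.036)&(abs(da)<.35)
    q=np.c_[X,Y][k];d=np.linalg.svd(q-q.mean(0),full_matrices=False)[2][0]
    if d@q.mean(0)<0:d=-d
    mu=q.mean(0);return k.sum(),-np.arctan2(d[1],d[0]),-np.arctan2(mu[1],mu[0])
z=np.load("w2.npz");m=dict(R=z["R"],t=z["t"],camera_matrix=z["K"]);im=cv2.imread("pics/w2.png")
red=fit(m,im,"red",-2.0);p0=fit(m,im,"dk",-3.9);print("red",red,"zero ptr",p0,"set",(red[1]-p0[1])%(2*np.pi),(red[2]-p0[2])%(2*np.pi))
im=read_camera("wrist");p=fit(camera_model("wrist"),im,"dk",-2.05);print("ptr",p,"gap",red[1]-p[1],red[2]-p[2],"turn",(p[1]-p0[1])%(2*np.pi),(p[2]-p0[2])%(2*np.pi))
E
python3 wr2.py
```

```text
red (np.int64(2138), np.float64(-1.982118002868788), np.float64(-1.9783897551677154)) zero ptr (np.int64(892), np.float64(2.3341102275406875), np.float64(2.4042776016600964)) set 1.966957076770111 1.9005179503517748
ptr (np.int64(949), np.float64(-2.0155599468213046), np.float64(-2.053243735448787)) gap 0.03344194395251665 0.07485398028107149 turn 1.9335151328175941 1.8256639700707034
```

Gap ≈ 0.035 to 0.04 rad, which is about 2 mm more at the grip. Going back for a fine push.

```bash
python3 -m crank '[[[1.5,-3.3,1.2,0,0,0],[1.5,-3.3,1.2,0,0,0],[1.5,-3.3,1.2,0,0,0],[1.5,-3.3,1.2,0,0,0],[1.5,-3.3,1.2,0,0,0],[1.5,-3.3,1.2,0,0,0],[1.5,-3.3,1.2,0,0,0],[0,0,0,0,0,0]]]' >/dev/null
python3 -m crank '[[[0,0,4,0,0,0],[0,0,4,0,0,0],[0,0,4,0,0,0],[0,0,0,0,0,0],[0,0.5,0,0,0,0],[0,0.4,0,0,0,0],[0,0,0,0,0,0],[0,0,0,0,0,0]]]'
python3 -m crank '[[[0,0.3,0,0,0,0],[0,0.2,0,0,0,0],[0,0,0,0,0,0],[0,0,0,0,0,0],[0,0,0,0,0,0]]]'
```

```text
time: 12.98
tool_pos: [0.4987, 0.0825, 0.1245]
tcp_rot: [-0.001, 3.136, 0.001]
wrist_force: [0.2, -0.3, -0.1]
width: 0.001
grip_force: 0.0
time: 13.4
tool_pos: [0.4963, 0.0869, 0.1214]
tcp_rot: [-0.001, 3.142, -0.0]
wrist_force: [-0.1, -0.2, 0.5]
width: -0.002
grip_force: 0.0
```

```bash
python3 -m crank '[[[0,0.15,0,0,0,0],[0,0,0,0,0,0],[0,0.1,0,0,0,0],[0,0,0,0,0,0],[0,0,0,0,0,0],[0,0,0,0,0,0]]]'
```

```text
time: 13.9
tool_pos: [0.4961, 0.0889, 0.1212]
tcp_rot: [0.0, -3.141, 0.001]
wrist_force: [-0.5, -2.9, 0.1]
width: 0.002
grip_force: 1.8
```

```bash
python3 -m crank '[[[0,0.1,0,0,0,0],[0,0,0,0,0,0],[0,0,0,0,0,0],[0,0,0,0,0,0]]]'; python3 dl.py
```

```text
time: 14.23
tool_pos: [0.4961, 0.0903, 0.1212]
tcp_rot: [0.0, -3.141, 0.0]
wrist_force: [-1.0, -3.2, -0.4]
width: 0.005
grip_force: 1.8
n 11 0 ptr -2.0286056216610557 red 0.0 gap 2.0286056216610557 spread 0.05684097584789301
```

The picture budget is used up, so I'll back off and check numerically from the near pose.

```bash
python3 -m crank '[[[0,-0.6,0,0,0,0],[0,-1.1,0,0,0,0],[0,0,-4,0,0,0],[0,0,-4,0,0,0],[0,0,-4,0,0,0],[-1.5,3.3,-1.2,0,0,0],[-1.5,3.3,-1.2,0,0,0],[-1.5,3.3,-1.2,0,0,0]]]' >/dev/null
python3 -m crank '[[[-1.5,3.3,-1.2,0,0,0],[-1.5,3.3,-1.2,0,0,0],[-1.5,3.3,-1.2,0,0,0],[-1.5,3.3,-1.2,0,0,0],[0,0,0,0,0,0],[0,0,0,0,0,0],[0,0,0,0,0,0]]]'
cat >> wr2.py <<'E'
# visible red on either side of the pointer line, per ring
m=camera_model("wrist");pp=proj(m,c0);x0,y0=int(pp[0])-50,int(pp[1])-50
big=cv2.resize(im[y0:y0+100,x0:x0+100],None,fx=4,fy=4).astype(float);ys,xs=np.mgrid[0:400,0:400]
P=dial(m,np.c_[(xs.ravel()+.5)/4-.5+x0,(ys.ravel()+.5)/4-.5+y0],c0);v=P-c0;a=-np.arctan2(v@w,v@yp);r=np.hypot(v@w,v@yp);b=big.reshape(-1,3)
for lo in(.02,.025,.03,.035,.04,.045):
    k=(r>lo)&(r<lo+.004)&(abs(a+2.02)<.25);R=k&(b[:,2]-b[:,1]>50);D=k&(b.max(1)<125)&~R
    f=lambda s:(np.percentile(a[s],[3,97]).round(3),s.sum()) if s.any() else None
    print(lo,"red",f(R),"dark",f(D))
E
python3 wr2.py
```

```text
time: 15.53
tool_pos: [0.6011, 0.3037, 0.3246]
tcp_rot: [0.001, -3.141, 0.001]
wrist_force: [0.2, -1.0, 0.7]
width: 0.004
grip_force: 0.0
red (np.int64(2138), np.float64(-1.982118002868788), np.float64(-1.9783897551677154)) zero ptr (np.int64(892), np.float64(2.3341102275406875), np.float64(2.4042776016600964)) set 1.966957076770111 1.9005179503517748
ptr (np.int64(902), np.float64(-1.971063049702287), np.float64(-2.026900019861743)) gap -0.011054953166500958 0.048510264694027416 turn 1.978012029936612 1.852007685657747
0.02 red None dark (array([-2.082, -1.974]), np.int64(130))
0.025 red None dark (array([-2.071, -1.973]), np.int64(149))
0.03 red None dark (array([-2.06 , -1.972]), np.int64(145))
0.035 red (array([-1.956, -1.927]), np.int64(64)) dark (array([-2.04, -1.97]), np.int64(155))
0.04 red (array([-1.96 , -1.931]), np.int64(72)) dark (array([-2.04, -1.97]), np.int64(182))
0.045 red (array([-2.043, -1.937]), np.int64(260)) dark (array([-2.044, -1.983]), np.int64(40))
```

```bash
python3 -c "
from workcell import *
print(finish_job())"
```

```text
the job is handed in; nothing more can be done
None
```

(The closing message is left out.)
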